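# Slide a glaze test tile under the spring clip of a decorating jig

## Task

With one fingertip press the steel wing of the spring clip down and keep it down, and with the other fingertip push the rectangular test tile along its channel, under the raised jaw, until it is against the end stop. Then let the clip close on the tile and take the hand clear; only press and push, lift nothing, and leave the mugs, jar, round disc and tools where they are.

Things in the scene. Friction and masses are not known exactly. Their poses are not given: they have to be found in the camera images.
- jig: Plywood jig, fixed to the table: board 220 x 150 mm, 16 mm thick; its top is the deck. Origin at the centre of its underside; +x is the way the tile is pushed, +y left of that, z up ('jig x, y' below). The tile's channel runs along x, centred on jig y -20 mm, x -85 to +60 mm, between two aluminium rails 49 mm apart, 5 mm high above the deck. Nothing on it stands over 25 mm above the deck.
- tile_center (a point): Centre (half-way up) of the loose, flat, rectangular ceramic test tile, 60 mm (along the channel) x 46 mm x 10 mm thick, about 55 g, two glaze bands across its top. It lies in the channel; at the start its centre is at jig x -18 to -4 mm, y about -20 mm.
- clip_wing (a point): Point to press, midway along the top face of the clip's wing; moves with it. Wing: steel plate 90 mm long (jig x -80 to +10), 38 mm wide, left of the channel and parallel to it; a fingertip can slide along it in x while pressing. Released it slopes up to the left, this point at jig y +53, 16 mm above the deck; fully pressed it is level at a firm stop, this point at y +52, 4 mm above the deck.
- clip (a joint): Angle of the spring clip, rad: 0 released and shut, 0.40 wing fully pressed. Pressing the wing raises the jaw; above about 0.26 the tile passes beneath; clamped on the tile it rests at about 0.24. Pressing takes about 3 N to start and 7 N to hold fully down; it springs back when let go.
- mug_big: Bystander: upside-down unglazed mug, 92 mm wide, 80 mm high, handle on one side; origin under its centre. Leave alone.
- mug_small: Bystander: upside-down unglazed mug, 76 mm wide, 70 mm high; origin under its centre. Leave alone.
- glaze_jar: Bystander: jar with white cap, 48 mm wide, 55 mm high, beyond the jig; origin under its centre. Leave alone.
- craft_knife: Bystander: craft knife, 150 mm long, lying right of the jig; origin under its middle. Leave alone.
- slip_pen: Bystander: white slip pen, 125 mm long, 20 mm wide, lying left of the jig; origin under its middle. Leave alone.
- test_disc: Bystander: round test disc, 48 mm across, 9 mm thick, lying on the far end of the jig's board; origin under its centre. Leave alone.
- paint_brush: Bystander: slim paint brush, 150 mm long, lying crosswise beyond the jig; origin under its middle. Leave alone.
- channel_stop (a point): Middle of the channel's closed end, at deck height, on the face of the stop bar (7 mm high): jig x +60, y -20 mm. The tile is home when its front edge touches this face: tile centre at jig x +30 mm, rear edge at x 0.
- clip_jaw (a point): Underside of the clip's jaw, a round steel lip 8 mm thick on an arm over the channel; moves with the clip. It spans jig x +36 to +52 mm at y about -12 mm: 1.5 mm above the deck when shut (blocks the tile), 15 mm with the wing fully pressed. Arm and wing turn about a hinge along jig x at y +22 mm, 12 mm above the deck.
Mind the look-alikes: they are no part of the job. What is shaped like the part that bears tile_center but yellow is not meant.

How it is judged:
By the outcome, as a careful person would: the job done as asked, in the order asked, and still so for the second after the job is handed in, with the robot touching nothing.
It also fails if it takes over 56 s, if anything falls off the work surface, if the arm or the gripper's body presses on something with over 40 N, if the wrist force passes 120 N, or if a joint passes its speed limit or range.

## Robot

A 6-joint arm with a two-finger parallel gripper is mounted at the origin on the work surface. World frame = base frame: x ahead of the robot, y to its left, z up, the work surface at z = 0. Lengths are in mm, angles in rad, forces in N, time in s.
With the tool pointing down it reaches from about 350 to 975 mm from the base axis. Payload 7.1 kg.
Tool frame: the origin (TCP) lies at the very end of the fingers, on their centre line; the grasp point (between the pads) lies 19 mm behind it (ctrl.pinch_z is the z of the grasp point in the tool frame, in mm); z points along the fingers, y is the direction in which the jaws open and shut (so a half turn about z gives the same grasp; the last joint's range is limited). The gripper opens to 88 mm and grips with 3 to 60 N. Pads are 20 mm wide; open, the fingers measure 115 mm over their backs; the gripper's body (75 mm by 178 mm) begins 61 mm behind the grasp point.
Start: joints at [1.18, 0.423, 1.63, -0, 1.089, -0.019], TCP at [227.026, 582.292, 182.775] pointing down, gripper open.
Joint ranges: [-3, 3], [-0.9, 2.11], [0.09, 2.58], [-1.31, 4.45], [0.11, 2.69], [-2.54, 2.54]. Speed limits (rad/s): [2.39, 2.39, 3.01, 3.14, 3.14, 3.14].

## Interface

Orientations are given as a rotation vector (axis times angle).
In Python, from workcell import get_obs, optics, ctrl gives the robot as it stands.
- The arm moves only by the shell command python3 -m jog 'ROWS'. ROWS is a JSON object of lists of equal length, an entry for each row: "delta_rot": the turn, a rotation vector about the tool's x, y, z in rad, a list of three; "translation": the shift along the tool's x, y, z in mm, a list of three; "hand": the opening, from -1 (shut) to 1 (fully open). In form: {"delta_rot": [[rx, ry, rz], ...], "translation": [[x, y, z], ...], "hand": [hand, ...]}. A call has 1 to 5 rows; each row is the pose to reach, as a shift and turn from the pose commanded when the call began, along the tool's axes at that moment; what a row does not reach only later rows make up. A row lasts 1/10 s, in which the tool goes at most 50 mm and 8.59 degrees, less where a joint would pass 70% of its speed; a pose out of reach is approached as far as the arm can. A call with a gripper value outside its range is refused whole. The fingers move at their own pace and stop on an object; the grip force is fixed at half the most. Time passes only in rows, so rows that repeat a pose let the fingers close. It gives the time, the measured TCP pose, the force and the opening at its end, in the units of the state.
- get_obs(): the state, without advancing time (a new reading comes with each control period).
- optics.get_image(name): name is "side" or "top"; returns the picture (420x560x3 uint8, red, green, blue); there is no depth.
- optics.calibration(name): a dict with "intrinsics" (3x3 intrinsics, pixels), "cam_to_world" (4x4, takes a point from camera to world coordinates). Camera axes: x right, y up, looking along -z (the intrinsics and any distortion apply to the point x, -y, -z); pixel columns grow to the right and rows downward; lengths in mm; the calibration is good to about 2 mm. A picture is of the moment at which its call begins. calibration takes no time and is no camera call.
- ctrl.close_job(): hands the job in, once; it reports no verdict.
The state is a dict: "t": time; "qpos": joint angles; "qvel": joint speeds; "joint_torque": joint torques, N m; "ee_pos": TCP position; "orientation": TCP orientation; "ft_force": force on the tool from outside, world axes, zero at the start; "moment": the same for the moment, N m; "width": finger opening in mm.
Only numpy, scipy, OpenCV 4.12 (cv2) and the standard library are available. Lean on these libraries where they do the work, as an engineer would, in place of code of your own. Each camera call takes 0.05 s, during which the arm holds its last target. There are 200 camera calls.

## Working session

There is one attempt and no reset: what is moved stays moved. The work goes in short steps, Python scripts to look and compute and a shell command to move; the robot and the scene stay as the last step left them, time stands still between calls to the robot, and variables do not carry over. Pictures are saved under pics/ and viewed, about 8 in all and at most 12, crops included, and the job is handed in when it is done.

```bash
mkdir -p pics; python3 - <<'E'
from workcell import get_obs, optics, ctrl
import cv2
for n in("top","side"):
    im=optics.get_image(n); cv2.imwrite(f"pics/{n}0.png",im[:,:,::-1])
    c=optics.calibration(n); print(n,{k:(v.round(3).tolist() if hasattr(v,'round') else v) for k,v in c.items()})
print(get_obs(),ctrl.pinch_z)
E
```

```text
top {'intrinsics': [[523.715, 0.0, 278.005], [0.0, 523.715, 208.91], [0.0, 0.0, 1.0]], 'cam_to_world': [[0.016, 0.991, -0.136, 452.388], [-0.999, 0.011, -0.035, 57.036], [-0.033, 0.137, 0.99, 1002.598], [0.0, 0.0, 0.0, 1.0]]}
side {'intrinsics': [[538.004, 0.0, 285.062], [0.0, 538.004, 206.592], [0.0, 0.0, 1.0]], 'cam_to_world': [[-0.998, 0.037, -0.041, 527.894], [-0.056, -0.598, 0.799, 865.346], [0.005, 0.8, 0.6, 660.754], [0.0, 0.0, 0.0, 1.0]]}
{'t': 0.1, 'qpos': array([ 1.18003151e+00,  4.23727139e-01,  1.63058866e+00,  1.43997251e-06,
        1.08860412e+00, -1.89910391e-02]), 'qvel': array([-0.00039862, -0.00165968, -0.0017379 , -0.00137624,  0.00132561,
       -0.00200188]), 'joint_torque': array([-1.98395228e-04, -5.45617461e+01, -2.74325877e+01,  6.44960697e-02,
        1.87182584e-02, -6.04762022e-05]), 'ee_pos': array([226.8066619 , 581.81275208, 182.11253598]), 'orientation': array([-5.80574328e-01, -3.08720412e+00,  2.04066657e-03]), 'ft_force': array([ 0.56822429,  0.15727772, -0.12585723]), 'moment': array([7.94600430e-05, 1.36537215e-02, 4.87433687e-03]), 'width': 87.50202105773675} -18.700000000000003
```

View pics/top0.png

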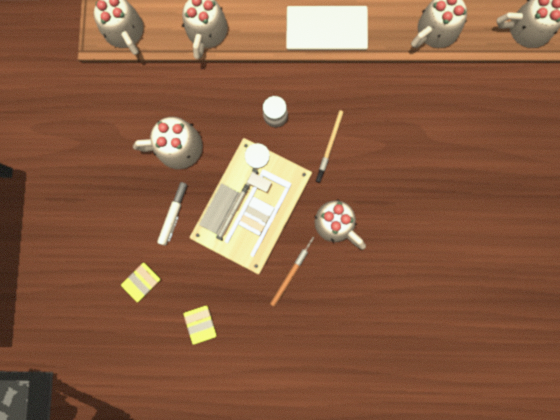

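View pics/side0.png

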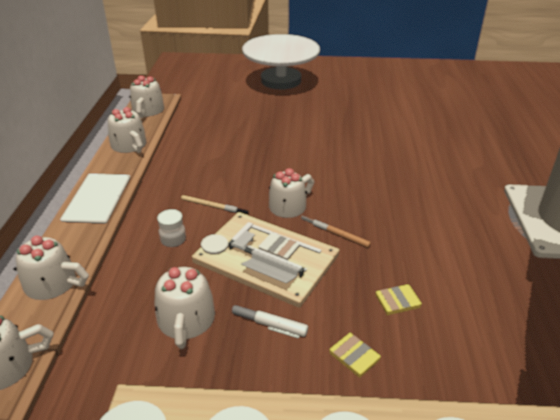

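The top view shows the jig with board corners near (245,140), (311,172), (259,272) and (191,238). There are three tile-like things: a white-beige tile in the channel at (256,215), and yellow ones at (141,282) and (200,325). The white one in the channel fits the description, since yellow is excluded. Next I measure the jig and enlarge it to confirm.

```bash
cat > h.py <<'E'
import numpy as np, cv2
from workcell import get_obs, optics, ctrl
def ray(n,uv,z):
    c=optics.calibration(n);K=c["intrinsics"];T=c["cam_to_world"]
    uv=np.atleast_2d(uv).astype(float)
    p=np.c_[uv,np.ones(len(uv))]@np.linalg.inv(K).T
    d=(p*[1,-1,-1])@T[:3,:3].T; o=T[:3,3]
    return o+d*((z-o[2])/d[:,2])[:,None]
def proj(n,P):
    c=optics.calibration(n);K=c["intrinsics"];T=c["cam_to_world"]
    p=(np.atleast_2d(P)-T[:3,3])@T[:3,:3]*[1,-1,-1]@K.T
    return p[:,:2]/p[:,2:]
E
python3 - <<'E'
from h import *
for n,box in(("top",(185,135,320,280)),("side",(190,210,342,300))):
    im=cv2.imread(f"pics/{n}0.png"); h=cv2.cvtColor(im,cv2.COLOR_BGR2HSV)
    x0,y0,x1,y1=box
    m=np.zeros(im.shape[:2],np.uint8); m[y0:y1,x0:x1]=(h[y0:y1,x0:x1,2]>120)*255
    m=cv2.morphologyEx(m,cv2.MORPH_OPEN,np.ones((5,5)))
    c=max(cv2.findContours(m,0,2)[0],key=cv2.contourArea); hull=cv2.convexHull(c)
    # rectify the hull points on deck plane
    W=ray(n,hull[:,0],16)[:,:2].astype(np.float32)
    r=cv2.minAreaRect(W); print(n,r,cv2.boxPoints(r).round(1).tolist())
    s=cv2.resize(im[y0:y1,x0:x1],None,fx=4,fy=4,interpolation=cv2.INTER_CUBIC); cv2.imwrite(f"pics/{n}crop.png",s)
E
```

```text
top ((593.8560791015625, 141.85987854003906), (277.7842102050781, 256.4717102050781), 0.3718394935131073) [[454.1000061035156, 269.20001220703125], [455.79998779296875, 12.699999809265137], [733.5999755859375, 14.5], [731.9000244140625, 271.0]]
side ((628.2688598632812, 115.9456787109375), (191.74757385253906, 311.050537109375), 65.29181671142578) [[446.8999938964844, 93.9000015258789], [729.5, -36.20000076293945], [809.5999755859375, 138.0], [527.0999755859375, 268.1000061035156]]
```

View pics/topcrop.png

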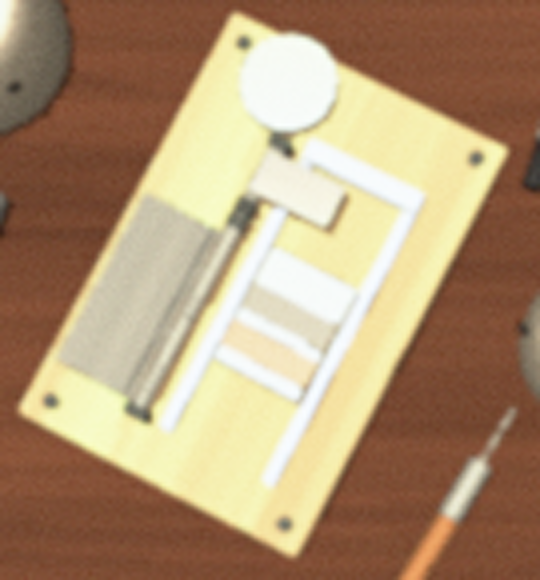

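The crop confirms it: a white tile with grey and tan bands lies in the channel, its rear edge running from crop (217,353) to (300,400), clear of the jaw. The first mask was too loose, so I refit with a tighter one and check against the corners I read by eye.

```bash
python3 - <<'E'
from h import *
R={}
for n,box in(("top",(185,135,320,280)),("side",(190,210,342,300))):
    im=cv2.imread(f"pics/{n}0.png"); h=cv2.cvtColor(im,cv2.COLOR_BGR2HSV)
    x0,y0,x1,y1=box
    m=np.zeros(im.shape[:2],np.uint8); m[y0:y1,x0:x1]=((h[y0:y1,x0:x1,2]>170)&(h[y0:y1,x0:x1,0]>15)&(h[y0:y1,x0:x1,0]<40)&(h[y0:y1,x0:x1,1]>45))*255
    c=max(cv2.findContours(m,0,2)[0],key=cv2.contourArea)
    W=ray(n,cv2.convexHull(c)[:,0],16)[:,:2].astype(np.float32)
    r=cv2.minAreaRect(W); print(n,r)
cc=(np.array([(235,12),(508,150),(297,557),(20,410)])+.5)/4-.5+[185,135]
W=ray("top",cc,16)[:,:2]; print(W.round(1).tolist(),W.mean(0))
for a in range(4): print(np.linalg.norm(W[a]-W[a-1]).round(1),end=' ')
far=(W[0]+W[1])/2; near=(W[2]+W[3])/2; d=far-near; th=np.arctan2(d[1],d[0]); print('yaw',np.degrees(th))
o=W.mean(0); X=np.array([np.cos(th),np.sin(th)]);Y=np.array([-X[1],X[0]])
def J(px,z): 
    P=ray("top",(np.array(px)+.5)/4-.5+[185,135],z)[:,:2]-o; return np.c_[P@X,P@Y].round(1).tolist()
print('tile rear',J([(217,353),(300,400)],26),'tile front',J([(274,247),(357,295)],26))
print('stop/rails',J([(313,150),(415,198),(168,428),(268,485)],21),'wing',J([(150,197),(218,232),(130,392),(60,355)],28))
E
```

```text
top ((597.70263671875, 143.5571746826172), (151.25299072265625, 224.6803436279297), 63.35624694824219)
side ((599.9522094726562, 144.56590270996094), (151.56509399414062, 222.71261596679688), 63.45149230957031)
[[727.4, 161.2], [660.2, 28.3], [465.1, 125.5], [532.3, 258.7]] [596.23367044 143.41802454]
218.1 148.9 218.0 149.2 yaw -26.5273678247241
tile rear [[-42.2, 2.5], [-43.9, -42.6]] tile front [[14.7, 2.1], [12.3, -43.4]]
stop/rails [[65.3, 8.2], [66.8, -46.0], [-83.9, 7.1], [-85.9, -47.3]] wing [[8.8, 65.6], [8.7, 28.8], [-77.3, 29.9], [-77.1, 67.6]]
```

```bash
cat >> h.py <<'E'
from scipy.spatial.transform import Rotation as Ro
O=np.array([598.,144.]);TH=np.radians(-26.6)
X=np.array([np.cos(TH),np.sin(TH)]);Y=np.array([-X[1],X[0]])
def goto(jx,jy,z):
    s=get_obs();R=Ro.from_rotvec(s["orientation"]); p=s["ee_pos"]
    g=np.r_[O+jx*X+jy*Y,z]; Yw=np.r_[Y,0];Zw=np.array([0,0,-1.]);G=Ro.from_matrix(np.c_[np.cross(Yw,Zw),Yw,Zw])
    print("goal",g.round(1),"shift",R.inv().apply(g-p).round(1),"turn",(R.inv()*G).as_rotvec().round(4))
    d=p[:2]-O; print("jig",(d@X).round(1),(d@Y).round(1),"z",p[2].round(1),"F jig",(s["ft_force"][:2]@X).round(2),(s["ft_force"][:2]@Y).round(2),s["ft_force"][2].round(2),"w",s["width"].round(1),"t",s["t"])
E
python3 -c "
from h import *
goto(-64,16,120)"
```

```text
goal [547.9 187.  120. ] shift [-442.6 -251.1   62.4] turn [-0.0013  0.      0.0925]Traceback (most recent call last):
  File "<string>", line 3, in <module>
    goto(-64,16,120)
    ~~~~^^^^^^^^^^^^
  File "h.py", line 20, in goto
    d=p[:2]-O; print("jig",(d@X).round(1),(d@Y).round(1),"z",p[2].round(1),"F jig",(s["ft_force"][:2]@X).round(2),(s["ft_force"][:2]@Y).round(2),s["ft_force"][2].round(2),"w",s["width"].round(1),"t",s["t"])
                                                                                                                                                                               ^^^^^^^^^^^^^^^^
AttributeError: 'float' object has no attribute 'round'
```

```bash
sed -i 's/s\["width"\].round(1)/round(float(s["width"]),1)/' h.py
python3 -m jog '{"delta_rot":[[0,0,0.0925],[0,0,0.0925],[0,0,0.0925],[0,0,0.0925],[0,0,0.0925]],"translation":[[-44,-25,0],[-88,-50,0],[-132,-75,0],[-176,-100,0],[-220,-125,0]],"hand":[0.33,0.33,0.33,0.33,0.33]}'
python3 -c "
from h import *
goto(-64,16,120)"
```

```text
t: 0.6
ee_pos: [385.4, 386.5, 182.5]
orientation: [-0.722, -3.057, 0.001]
ft_force: [0.2, 0.7, 0.4]
width: 58.4
goal [547.9 187.  120. ] shift [-234.7 -105.7   62.6] turn [-0.0005 -0.0001  0.0004]
jig -298.7 121.6 z 182.5 F jig -0.11 0.74 0.38 w 58.4 t 0.6
```

```bash

python3 -m jog '{"delta_rot":[[0,0,0],[0,0,0],[0,0,0],[0,0,0],[0,0,0]],"translation":[[-45,-20,0],[-90,-40,10],[-135,-60,30],[-180,-80,45],[-222,-100,60]],"hand":[0.33,0.33,0.33,0.33,0.33]}'
python3 -c "
from h import *
goto(-64,16,50)"
```

```text
t: 1.1
ee_pos: [537.1, 200.5, 123.2]
orientation: [-0.723, -3.057, 0.0]
ft_force: [0.3, 0.2, 0.6]
width: 58.6
goal [547.9 187.   50. ] shift [-15.8  -7.3  73.2] turn [-0.     -0.0001 -0.0001]
jig -79.8 23.3 z 123.2 F jig 0.13 0.3 0.59 w 58.6 t 1.1
```

```bash

python3 -m jog '{"delta_rot":[[0,0,0],[0,0,0],[0,0,0],[0,0,0]],"translation":[[-13,-6,25],[-13,-6,50],[-13,-6,68],[-13,-6,68]],"hand":[0.33,0.33,0.33,0.33]}'
python3 -c "
from h import *
goto(-64,16,50)
im=optics.get_image('top');cv2.imwrite('pics/t1.png',cv2.resize(im[130:290,170:330,::-1],None,fx=3.7,fy=3.7,interpolation=2))
im=optics.get_image('side');cv2.imwrite('pics/s1.png',cv2.resize(im[180:320,180:360,::-1],None,fx=4,fy=4,interpolation=2))"
```

```text
t: 1.5
ee_pos: [543.0, 190.0, 53.2]
orientation: [-0.723, -3.053, 0.005]
ft_force: [0.0, -0.7, -0.2]
width: 58.4
goal [547.9 187.   50. ] shift [-5.8 -0.5  3.2] turn [-0.0039 -0.0039 -0.0006]
jig -69.8 16.5 z 53.2 F jig 0.34 -0.61 -0.15 w 58.4 t 1.5
```

View pics/s1.png

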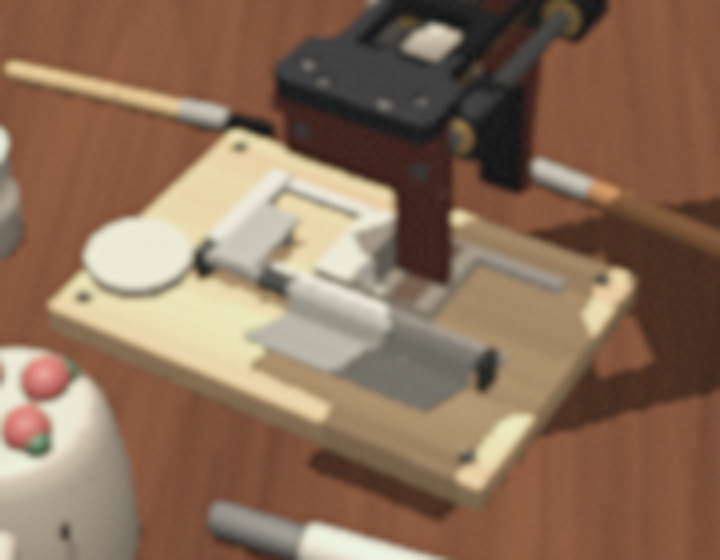

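```bash
python3 -c "
from h import *
goto(-64,16,50)
p=get_obs()['ee_pos']
for dy in(36,29,-29,-43): print(dy,((proj('side',np.r_[p[:2]+dy*Y,p[2]])-[180,180])*4).round(), ((proj('top',np.r_[p[:2]+dy*Y,p[2]])-[170,130])*3.7).round())"
```

```text
goal [547.9 187.   50. ] shift [-4.5 -2.3  5.8] turn [-0.0006 -0.0006  0.0001]
jig -68.5 18.3 z 55.8 F jig -0.32 0.74 0.12 w 58.3 t 1.6
36 [[419. 348.]] [[130. 333.]]
29 [[427. 338.]] [[142. 339.]]
-29 [[494. 258.]] [[246. 393.]]
-43 [[509. 239.]] [[271. 406.]]
```

View pics/t1.png

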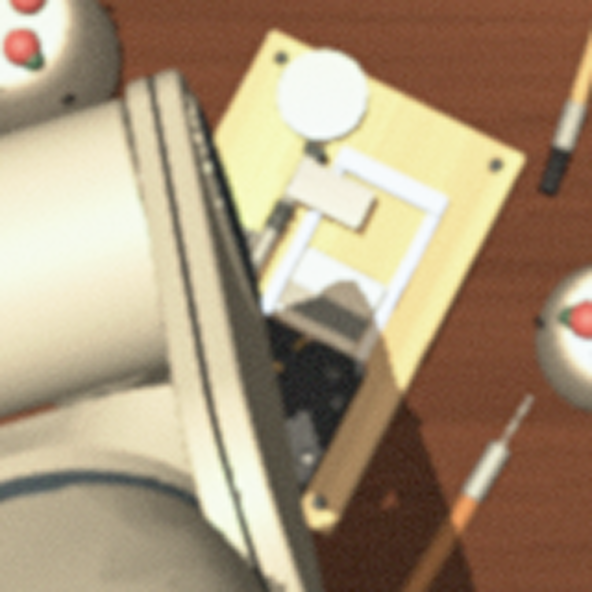

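The projected fingertip (crop row about 345) and the pictured one (row about 280) disagree by roughly 16 px, which is about 30 mm in height. I check this again at rest before descending.

```bash

python3 -m jog '{"delta_rot":[[0,0,0],[0,0,0],[0,0,0]],"translation":[[-4,-2,6],[-4,-2,6],[-4,-2,6]],"hand":[0.33,0.33,0.33]}'
python3 -c "
from h import *
goto(-64,16,50)
im=optics.get_image('side')[:,:,::-1].copy()
p=get_obs()['ee_pos'];print(p)
s=cv2.resize(im[180:320,180:360],None,fx=4,fy=4,interpolation=2)
for q in ([*(p[:2]+36*Y),p[2]],[*(p[:2]-36*Y),p[2]],[*(O-64*X+52*Y),30],[*(O+60*X-20*Y),16],[*(O-110*X+75*Y),16],[*(O+110*X+75*Y),16]):
    u=((proj('side',q)[0]-[180,180]+.5)*4).astype(int).tolist(); cv2.drawMarker(s,u,(0,0,255),0,14,2);print(u)
cv2.imwrite('pics/s2.png',s)"
```

```text
t: 1.9
ee_pos: [548.2, 187.6, 50.5]
orientation: [0.723, 3.057, 0.001]
ft_force: [1.0, 0.5, 0.1]
width: 58.4
goal [547.9 187.   50. ] shift [-0.  -0.7  0.5] turn [ 0.0007  0.0007 -0.0001]
jig -64.0 16.7 z 50.5 F jig 0.69 0.94 0.1 w 58.4 t 1.9
[548.14877522 187.6003072   50.47941474]
[413, 353]
[496, 254]
[413, 388]
[260, 222]
[483, 488]
[48, 304]
```

View pics/s2.png

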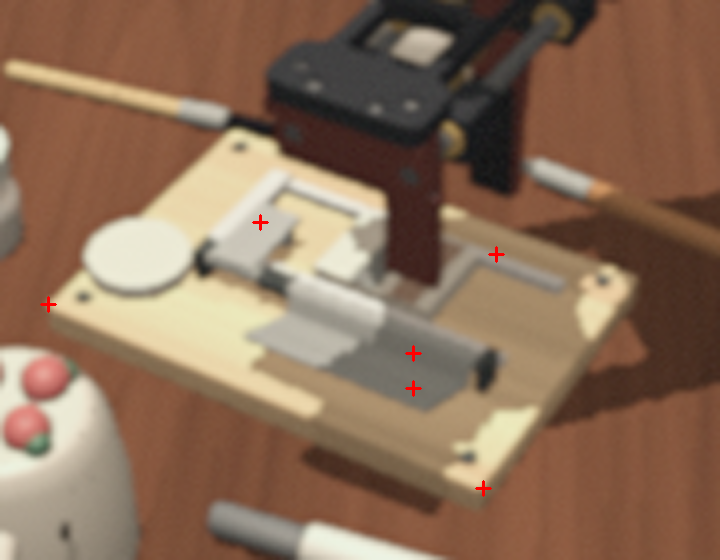

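The jig points land correctly, but the fingers appear about 16 px higher than projected, so they are either 30 mm higher or shifted in y. The top view picks out a y shift, so I check the gripper body there.

```bash
python3 -c "
from h import *
im=optics.get_image('top')[:,:,::-1].copy()
p=get_obs()['ee_pos']
s=cv2.resize(im[130:290,170:330],None,fx=3.7,fy=3.7,interpolation=2)
for h,c in((80,(0,0,255)),(110,(0,255,0))):
  for dx,dy in((37.5,-89),(-37.5,-89)):
    u=((proj('top',[*(p[:2]+dx*X+dy*Y),p[2]+h])[0]-[170,130]+.5)*3.7).astype(int).tolist(); cv2.drawMarker(s,u,c,0,14,2);print(u)
# fingertip position as seen in side picture
for tip in ((413/4+180,285/4+180),(496/4+180,190/4+180)):
  for z in(50,60,70,80,90):
    q=ray('side',tip,z)[0][:2]-p[:2]; print(z,(q@X).round(1),(q@Y).round(1))
cv2.imwrite('pics/t2.png',s)"
```

```text
[392, 361]
[315, 508]
[389, 353]
[309, 507]
50 20.2 -0.4
60 14.6 9.4
70 9.0 19.1
80 3.4 28.9
90 -2.2 38.7
50 19.9 -74.8
60 14.3 -63.8
70 8.8 -52.8
80 3.2 -41.8
90 -2.4 -30.8
```

View pics/t2.png

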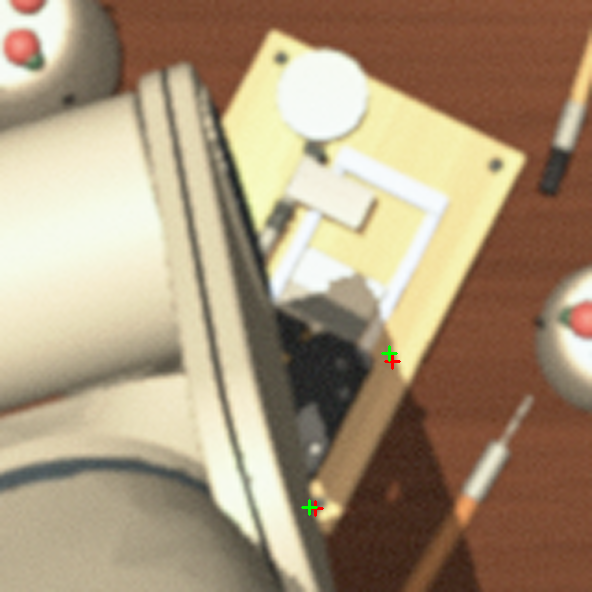

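The body end agrees in y, so the mismatch is in height: the tips look about 30 mm above the reported TCP. Going straight down is safe in xy, so I descend slowly and let contact force decide.

```bash

python3 -m jog '{"delta_rot":[[0,0,0],[0,0,0],[0,0,0],[0,0,0],[0,0,0]],"translation":[[0,-0.7,5],[0,-0.7,10],[0,-0.7,14],[0,-0.7,14],[0,-0.7,14]],"hand":[0.33,0.33,0.33,0.33,0.33]}'
python3 -m jog '{"delta_rot":[[0,0,0],[0,0,0],[0,0,0],[0,0,0],[0,0,0]],"translation":[[0,0,2],[0,0,4],[0,0,6],[0,0,6],[0,0,6]],"hand":[0.33,0.33,0.33,0.33,0.33]}'
```

```text
t: 2.5
ee_pos: [547.3, 186.8, 35.6]
orientation: [-0.723, -3.057, 0.0]
ft_force: [0.3, 0.8, -0.4]
width: 58.0
t: 3.0
ee_pos: [547.5, 186.8, 29.9]
orientation: [-0.723, -3.057, 0.0]
ft_force: [0.8, -0.5, -0.3]
width: 58.3
```

```bash

python3 -m jog '{"delta_rot":[[0,0,0],[0,0,0],[0,0,0],[0,0,0],[0,0,0]],"translation":[[0,0,2],[0,0,4],[0,0,6],[0,0,6],[0,0,6]],"hand":[0.33,0.33,0.33,0.33,0.33]}'
python3 -m jog '{"delta_rot":[[0,0,0],[0,0,0],[0,0,0],[0,0,0],[0,0,0]],"translation":[[0,0,2],[0,0,4],[0,0,6],[0,0,6],[0,0,6]],"hand":[0.33,0.33,0.33,0.33,0.33]}'
python3 -c "
from h import *
im=optics.get_image('side')[:,:,::-1].copy()
p=get_obs()['ee_pos']
s=cv2.resize(im[180:320,180:360],None,fx=4,fy=4,interpolation=2)
for c,dz in(((0,0,255),0),((0,255,0),31)):
  for q in ([*(p[:2]+36*Y),p[2]+dz],[*(p[:2]-36*Y),p[2]+dz]):
    u=((proj('side',q)[0]-[180,180]+.5)*4).astype(int).tolist(); cv2.drawMarker(s,u,c,0,10,1);print(u)
cv2.imwrite('pics/s3.png',s)"
```

```text
t: 3.5
ee_pos: [547.4, 186.8, 23.8]
orientation: [-0.723, -3.057, 0.0]
ft_force: [0.1, -1.4, 1.1]
width: 58.3
t: 4.0
ee_pos: [547.5, 186.8, 17.8]
orientation: [-0.723, -3.057, 0.0]
ft_force: [-0.0, -0.2, -0.0]
width: 58.6
[414, 409]
[495, 309]
[414, 355]
[497, 256]
```

View pics/s3.png

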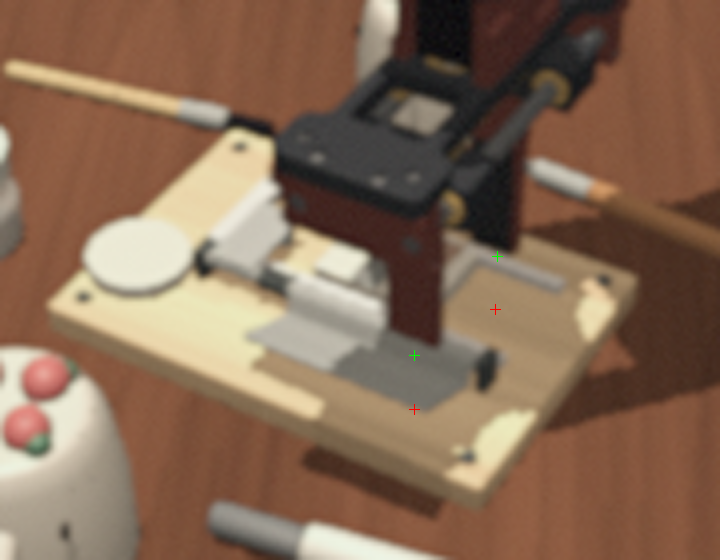

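The tips still sit about 35 mm above the reported TCP, and at TCP z 18 there is no contact force anywhere. So the offset is real and in height. I keep lowering by force.

```bash

python3 -m jog '{"delta_rot":[[0,0,0],[0,0,0],[0,0,0],[0,0,0],[0,0,0]],"translation":[[0,0,3],[0,0,6],[0,0,9],[0,0,9],[0,0,9]],"hand":[0.33,0.33,0.33,0.33,0.33]}'
python3 -m jog '{"delta_rot":[[0,0,0],[0,0,0],[0,0,0],[0,0,0],[0,0,0]],"translation":[[0,0,2],[0,0,4],[0,0,6],[0,0,6],[0,0,6]],"hand":[0.33,0.33,0.33,0.33,0.33]}'
python3 -m jog '{"delta_rot":[[0,0,0],[0,0,0],[0,0,0],[0,0,0],[0,0,0]],"translation":[[0,0,2],[0,0,4],[0,0,6],[0,0,6],[0,0,6]],"hand":[0.33,0.33,0.33,0.33,0.33]}'
```

```text
t: 4.55
ee_pos: [547.4, 186.8, 8.7]
orientation: [-0.723, -3.057, 0.0]
ft_force: [0.2, -0.1, -0.6]
width: 58.2
t: 5.05
ee_pos: [547.4, 186.8, 2.8]
orientation: [-0.723, -3.057, 0.0]
ft_force: [0.1, -1.1, 0.7]
width: 58.0
t: 5.55
ee_pos: [547.4, 186.8, -3.2]
orientation: [-0.723, -3.057, 0.0]
ft_force: [-0.4, 0.3, -0.2]
width: 58.4
```

```bash

python3 -m jog '{"delta_rot":[[0,0,0],[0,0,0],[0,0,0],[0,0,0]],"translation":[[0,0,2],[0,0,4],[0,0,4],[0,0,4]],"hand":[0.33,0.33,0.33,0.33]}'
python3 -m jog '{"delta_rot":[[0,0,0],[0,0,0],[0,0,0],[0,0,0]],"translation":[[0,0,2],[0,0,4],[0,0,4],[0,0,4]],"hand":[0.33,0.33,0.33,0.33]}'
python3 -c "
from h import *
im=optics.get_image('side')[:,:,::-1].copy()
s=cv2.resize(im[200:300,190:350],None,fx=5,fy=5,interpolation=2)
cv2.imwrite('pics/s4.png',s)"
```

```text
t: 5.95
ee_pos: [547.4, 186.8, -7.2]
orientation: [-0.723, -3.057, 0.0]
ft_force: [0.1, -0.1, -0.1]
width: 58.4
t: 6.35
ee_pos: [547.8, 187.1, -10.8]
orientation: [0.723, 3.057, 0.001]
ft_force: [-1.8, 0.9, 3.5]
width: 58.4
```

View pics/s4.png

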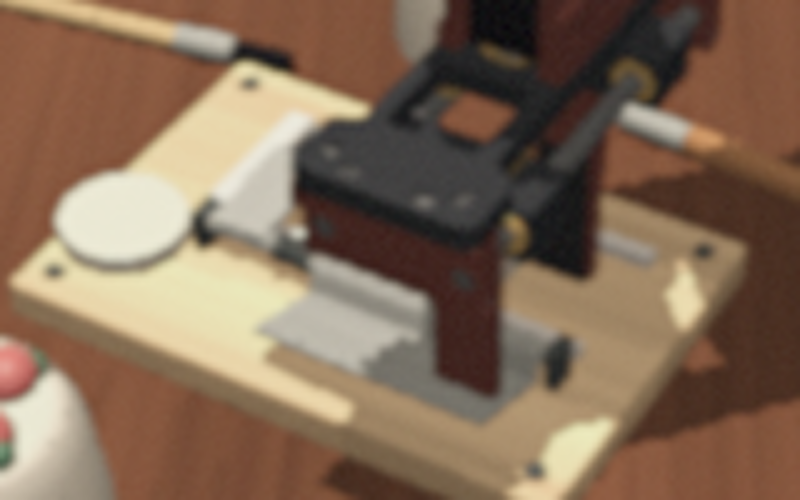

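Contact with the wing: Fz 3.5 N, and the finger tip sits on the wing at crop (468,385). Now I press it down to the stop.

```bash

python3 -m jog '{"delta_rot":[[0,0,0],[0,0,0],[0,0,0],[0,0,0],[0,0,0]],"translation":[[0,0,2],[0,0,4],[0,0,6],[0,0,6],[0,0,6]],"hand":[0.33,0.33,0.33,0.33,0.33]}'
python3 -m jog '{"delta_rot":[[0,0,0],[0,0,0],[0,0,0],[0,0,0],[0,0,0]],"translation":[[0,0,2],[0,0,4],[0,0,4],[0,0,4],[0,0,4]],"hand":[0.33,0.33,0.33,0.33,0.33]}'
python3 -m jog '{"delta_rot":[[0,0,0],[0,0,0],[0,0,0],[0,0,0]],"translation":[[0,0,1],[0,0,2],[0,0,2],[0,0,2]],"hand":[0.33,0.33,0.33,0.33]}'
```

```text
t: 6.9
ee_pos: [547.7, 186.7, -16.9]
orientation: [0.723, 3.057, 0.0]
ft_force: [-1.1, -0.1, 6.3]
width: 58.0
t: 7.4
ee_pos: [547.6, 186.3, -20.1]
orientation: [0.723, 3.057, -0.001]
ft_force: [-3.4, -3.6, 15.5]
width: 58.4
t: 7.8
ee_pos: [547.8, 186.3, -20.7]
orientation: [0.722, 3.057, -0.0]
ft_force: [-8.5, -5.5, 30.2]
width: 58.3
```

The stop is felt at z ≈ -20 (force climbs from 6 to 30 N over 3 mm, after about 10 mm of travel), which matches the wing's full travel. I ease to about 13 N and start the push along jig +x (tool -x).

```bash

python3 -m jog '{"delta_rot":[[0,0,0],[0,0,0],[0,0,0],[0,0,0],[0,0,0]],"translation":[[0,0,-2],[0,0,-2],[-4,0,-2],[-8,0,-2],[-8,0,-2]],"hand":[0.33,0.33,0.33,0.33,0.33]}'
python3 -m jog '{"delta_rot":[[0,0,0],[0,0,0],[0,0,0],[0,0,0],[0,0,0]],"translation":[[-4,0,0],[-8,0,0],[-12,0,0],[-12,0,0],[-12,0,0]],"hand":[0.33,0.33,0.33,0.33,0.33]}'
python3 -c "
from h import *
goto(-10,16,-20)
im=optics.get_image('side')[:,:,::-1].copy()
s=cv2.resize(im[200:300,190:350],None,fx=5,fy=5,interpolation=2)
cv2.imwrite('pics/s5.png',s)"
```

```text
t: 8.3
ee_pos: [552.3, 183.5, -20.2]
orientation: [-0.721, -3.053, 0.002]
ft_force: [-11.0, 3.3, 20.7]
width: 58.5
t: 8.8
ee_pos: [562.0, 178.4, -20.2]
orientation: [-0.721, -3.052, 0.002]
ft_force: [-14.4, 3.9, 22.8]
width: 58.3
goal [596.2 162.8 -20. ] shift [-37.6   1.3  -0.3] turn [-0.0027 -0.005   0.0005]
jig -47.6 14.6 z -20.2 F jig -14.66 -2.93 22.8 w 58.3 t 8.8
```

View pics/s5.png

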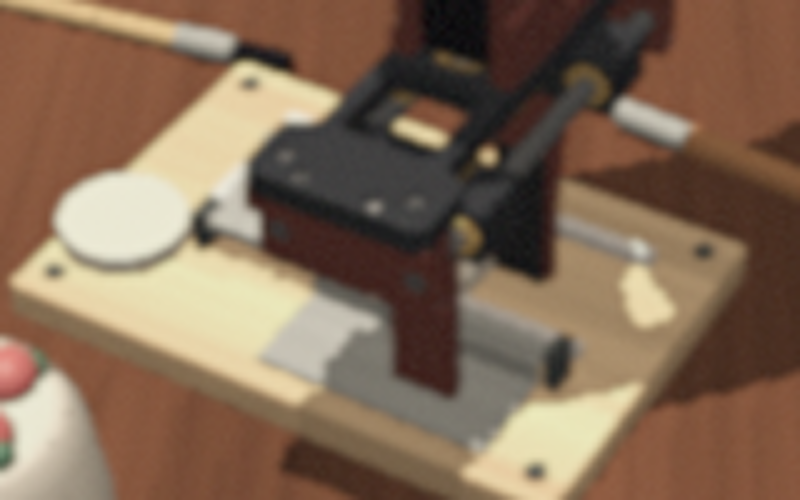

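The wing is flat, the finger at crop (425,385) rests on it, and the other finger is in the channel behind the tile. I keep pushing, with slightly less press.

```bash

python3 -m jog '{"delta_rot":[[0,0,0],[0,0,0],[0,0,0],[0,0,0],[0,0,0]],"translation":[[-4,0,-0.7],[-8,0,-0.7],[-12,0,-0.7],[-16,0,-0.7],[-16,0,-0.7]],"hand":[0.33,0.33,0.33,0.33,0.33]}'
python3 -m jog '{"delta_rot":[[0,0,0],[0,0,0],[0,0,0],[0,0,0],[0,0,0]],"translation":[[-3,0,0],[-6,0,0],[-9,0,0],[-12,0,0],[-12,0,0]],"hand":[0.33,0.33,0.33,0.33,0.33]}'
python3 -c "
from h import *
goto(-10,16,-20)"
```

```text
t: 9.35
ee_pos: [576.6, 171.0, -19.9]
orientation: [-0.721, -3.052, 0.002]
ft_force: [-12.8, 3.3, 18.3]
width: 58.2
t: 9.85
ee_pos: [587.4, 165.7, -19.8]
orientation: [-0.721, -3.052, 0.002]
ft_force: [-12.5, 3.5, 19.1]
width: 58.6
goal [596.2 162.8 -20. ] shift [-9.2  1.3  0.1] turn [-0.0027 -0.0048  0.0005]
jig -19.2 14.7 z -19.8 F jig -12.71 -2.49 19.08 w 58.6 t 9.85
```

```bash

python3 -m jog '{"delta_rot":[[0,0,0],[0,0,0],[0,0,0],[0,0,0]],"translation":[[-2,0,0],[-4,0,0],[-6,0,0],[-6,0,0]],"hand":[0.33,0.33,0.33,0.33]}'
python3 -m jog '{"delta_rot":[[0,0,0],[0,0,0],[0,0,0]],"translation":[[-1,0,0],[-2,0,0],[-2,0,0]],"hand":[0.33,0.33,0.33]}'
python3 -m jog '{"delta_rot":[[0,0,0],[0,0,0],[0,0,0]],"translation":[[-1,0,0],[-2,0,0],[-2,0,0]],"hand":[0.33,0.33,0.33]}'
python3 -c "
from h import *
goto(-10,16,-20)"
```

```text
t: 10.25
ee_pos: [592.6, 163.2, -19.8]
orientation: [-0.721, -3.052, 0.002]
ft_force: [-12.0, 3.8, 18.4]
width: 58.4
t: 10.55
ee_pos: [594.1, 162.4, -19.8]
orientation: [-0.72, -3.052, 0.002]
ft_force: [-13.1, 4.6, 19.1]
width: 58.5
t: 10.85
ee_pos: [595.1, 161.8, -19.8]
orientation: [-0.722, -3.05, 0.002]
ft_force: [-15.8, 7.7, 21.5]
width: 58.5
goal [596.2 162.8 -20. ] shift [-0.6  1.3  0.1] turn [-0.003  -0.007  -0.0006]
jig -10.6 14.7 z -19.8 F jig -17.52 -0.2 21.45 w 58.5 t 10.85
```

```bash

python3 -m jog '{"delta_rot":[[0,0,0],[0,0,0],[0,0,0]],"translation":[[-1,0,0],[-2,0,0],[-2,0,0]],"hand":[0.33,0.33,0.33]}'
python3 -c "
from h import *
goto(-10,16,-20)"
```

```text
t: 11.15
ee_pos: [595.1, 161.8, -19.9]
orientation: [-0.722, -3.046, 0.002]
ft_force: [-20.9, 10.5, 25.9]
width: 58.4
goal [596.2 162.8 -20. ] shift [-0.6  1.4  0.1] turn [-0.0038 -0.0102 -0.001 ]
jig -10.6 14.6 z -19.9 F jig -23.39 0.09 25.85 w 58.4 t 11.15
```

It is firmly against the stop: no motion at jig x -10.6 while the force rises to 23 N. I relax back a little with the wing still down, then lift slowly and go clear.

```bash

python3 -m jog '{"delta_rot":[[0,0,0],[0,0,0],[0,0,0],[0,0,0],[0,0,0]],"translation":[[3,0,0],[6,0,0],[9,0,0],[12,0,0],[12,0,0]],"hand":[0.33,0.33,0.33,0.33,0.33]}'
python3 -m jog '{"delta_rot":[[0,0,0],[0,0,0],[0,0,0],[0,0,0],[0,0,0]],"translation":[[0,0,-2],[0,0,-4],[0,0,-6],[0,0,-8],[0,0,-10]],"hand":[0.33,0.33,0.33,0.33,0.33]}'
python3 -m jog '{"delta_rot":[[0,0,0],[0,0,0],[0,0,0],[0,0,0],[0,0,0]],"translation":[[0,0,-5],[0,0,-15],[0,0,-35],[0,0,-60],[0,0,-90]],"hand":[0.33,0.33,0.33,0.33,0.33]}'
python3 -m jog '{"delta_rot":[[0,0,0],[0,0,0],[0,0,0],[0,0,0],[0,0,0]],"translation":[[20,0,-30],[55,0,-50],[100,0,-60],[145,0,-60],[185,0,-60]],"hand":[0.33,0.33,0.33,0.33,0.33]}'
python3 -m jog '{"delta_rot":[[0,0,0],[0,0,0],[0,0,0],[0,0,0]],"translation":[[30,0,0],[60,0,0],[60,0,0],[60,0,0]],"hand":[0.33,0.33,0.33,0.33]}'
python3 -c "
from h import *
for n,(x0,y0,x1,y1) in dict(top=(185,135,320,280),side=(190,205,342,305)).items():
    im=optics.get_image(n)[:,:,::-1].copy(); cv2.imwrite(f'pics/{n}_end_full.png',im)
    a=cv2.imread(f'pics/{n}0.png'); print(n,[(cv2.absdiff(a,im).max(2)>60).sum()])
    s=cv2.resize(im[y0:y1,x0:x1],None,fx=4,fy=4,interpolation=2)
    if n=='top': A=s
    else: B=s
H=max(A.shape[0],B.shape[0]); C=np.hstack([cv2.copyMakeBorder(i,0,H-i.shape[0],0,0,0) for i in(A,B)]); print(C.shape)
cv2.imwrite('pics/end.png',cv2.resize(C,(800,int(H*800/C.shape[1]))))"
```

```text
t: 11.65
ee_pos: [593.0, 165.1, -19.1]
orientation: [0.722, 3.053, 0.002]
ft_force: [2.7, -2.7, 8.5]
width: 58.6
t: 12.15
ee_pos: [589.4, 165.1, -10.9]
orientation: [-0.722, -3.056, 0.002]
ft_force: [-0.9, -0.0, 0.4]
width: 58.7
t: 12.65
ee_pos: [589.7, 165.2, 80.4]
orientation: [-0.722, -3.056, 0.001]
ft_force: [0.3, -0.1, -0.2]
width: 58.4
t: 13.15
ee_pos: [423.4, 248.8, 140.8]
orientation: [0.723, 3.056, 0.002]
ft_force: [-0.1, 0.9, -0.3]
width: 57.8
t: 13.55
ee_pos: [371.5, 275.4, 140.3]
orientation: [0.72, 3.057, 0.001]
ft_force: [0.5, 0.3, -0.5]
width: 58.2
top [np.int64(17830)]
side [np.int64(15922)]
(580, 1148, 3)
```

View pics/end.png

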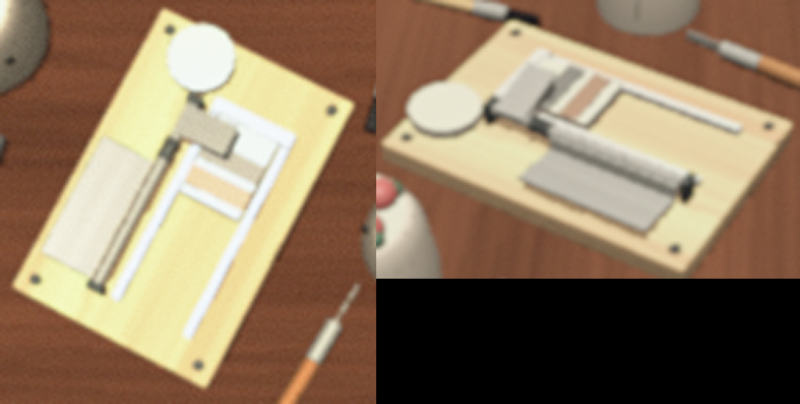

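The clip has closed on the tile and nothing else looks moved. One last measurement: the rear-edge position, in an enlarged crop.

```bash
python3 -c "
from h import *
s=np.float32([[181,193],[238,218]])/(800/1148)
P=ray('top',(s+.5)/4-.5+[185,135],26)[:,:2]-O; print('rear edge jig',np.c_[P@X,P@Y].round(1))
im=cv2.imread('pics/top_end_full.png')
M=[]
for jx,jy in((80,10),(80,-60),(-20,-60),(-20,10)): M.append(proj('top',[*(O+jx*X+jy*Y),26])[0])
H=cv2.getPerspectiveTransform(np.float32(M),np.float32([[0,0],[490,0],[490,700],[0,700]])*.85)
r=cv2.warpPerspective(im,H,(417,595),flags=2)
for jx in(60,0): cv2.line(r,(0,int((80-jx)*5.95)),(25,int((80-jx)*5.95)),(0,0,255),1)
cv2.imwrite('pics/rect.png',r)"
```

```text
rear edge jig [[ -2.4   0.1]
 [  0.2 -42.2]]
```

View pics/rect.png

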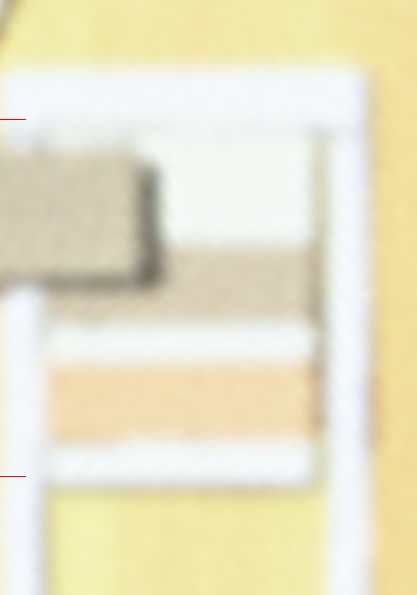

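The tile's front edge meets the stop bar at row 128 with no yellow gap. The rear edge is at row 485, which gives 357 px, or 60 mm, the tile's length. The jaw overlies the tile and the robot is clear.

```bash
python3 -c "
from workcell import ctrl,get_obs
print(ctrl.close_job(),get_obs()['ft_force'])"
```

```text
the job is handed in; nothing more can be done
the job is handed in; nothing more can be done
```

The tile is against the end stop with the clip closed on it, and I have handed the job in. One finger held the wing at its stop while the other pushed the tile along the channel. I then backed off slightly, lifted so the clip closed, and took the hand clear at about 13.6 s.

**Last checks**
- **Tile home:** in the final top view the front edge meets the stop bar with no gap. The rear edge is 60 mm behind the bar, which is the tile's length. At the end of the push the tile stopped moving while the push force rose to about 23 N.
- **Clip and hand:** the jaw lies on the tile, and the force readings were back to noise once the hand was clear.
- **Other objects:** the disc is in place, and the parts of the tools and mugs in the final crops looked undisturbed. I did not measure them or view the full pictures. The before/after picture difference proved nothing, because the arm is in different places in the two.

**What disagreed**
- **Fingertip height:** the fingertips were really about 40 mm above the reported TCP. I set the height by contact force on the wing rather than by the numbers.
- **Press force:** while sliding, the press on the wing ran at about 18–26 N, more than the 13 N or so I aimed for. It peaked at 30 N when I first reached the stop.
- **Rear-edge position:** ray-casting hand-picked corners put it at jig x -2.4 and +0.2 mm where 0 was expected, which is within the camera calibration error.

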